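Load the clay test bars into the warm-air drying box

TASK

Move all the square clay test bars from the wooden tray into the drying box: shut the air valve fully, only then slide the box's cover right back, lift the retaining bar out of the tray's brackets, and lay every test bar flat on the chamber floor. Then slide the cover fully home, after that turn the valve fully open again (lever in line with the pipe), and leave the retaining bar seated back in both of its brackets. The valve stays shut whenever the cover is off its closed position, and the pot, bowl and glaze jar standing about are left where they are.

Things in the scene. Friction and masses are not known exactly. Their poses are not given: they have to be found in the camera images.
- valve (a joint): Quarter-turn ball valve, vertical axis. 0 = shut: lever square across the pipe, pointing along the chamber's -x (toward the robot). 1.571 = open: lever in line with the pipe, pointing along the chamber's +y (away from the box). Stops at both ends; opening turns it clockwise seen from above. Stays where it is left; takes about 0.1 N m (2 N at the grip).
- valve_hinge (a point): Point on the valve's vertical turning axis at the lever's mid height, 79 mm above the worktop. Fixed to the box (axes as the chamber's).
- valve_grip (a point): Middle of the black grip of the valve lever, 60 mm from the turning axis. The grip is 58 mm long, 16 mm wide, 18 mm tall (70 to 88 mm above the worktop); its own -x axis points outward along the lever. Below it, the brass valve and copper pipe come up to 55 mm.
- cover (a joint): Flat aluminium cover of the drying box, sliding along the chamber's +x (away from the robot). 0 = fully home (closed), 0.15 m = fully back (chamber uncovered). Friction about 1.5 N; stays where it is left.
- cover_grip (a point): Centre of the black grip block on the cover: 14 mm along the chamber's x, 80 mm along y, 24 mm tall, standing on the cover from 69 to 93 mm above the worktop; 81 mm is its centre. It lies 50 mm nearer the robot than the cover's middle.
- chamber (a point): Centre of the chamber floor of the grey drying box, 12 mm above the worktop. Chamber is 150 mm along x by 240 mm along y inside, walls 10 mm thick with the rim 60 mm above the worktop; the cover lies above that, 61 to 69 mm. z up, x away from the robot (the cover opens that way), y toward the valve. The box is fixed to the worktop.
- bar_seat (a point): Where the retaining bar's centre lies when seated, 42 mm above the worktop over the tray's middle; axes as the tray's. The two brackets are open-topped grey metal pockets centred at y = -128 and +128 mm: 26 mm wide in x, bottoms 34 mm and tops 54 mm above the worktop, closed at the outer ends (282 mm apart).
- tray: Wooden tray, fixed, origin under its centre, 150 mm along x (away from the robot), 302 mm along y. Four grooves run along x, 30 mm wide, at y = -75, -25, +25, +75 mm; their floor is 8 mm above the worktop, the lands between them 14 mm, the lips along its front and back edges 16 mm. The worktop just in front of it (toward the robot) is bare.
- retainer_mid (a point): Centre of the dark wooden retaining bar, 16 x 264 x 16 mm, long along its y axis, 90 g, loose. It starts in the two brackets, lying across the test bars 4 mm above their tops.
- test_bar_0_mid (a point): Centre of terracotta square test bar 0: a fired-clay bar 22 x 22 x 110 mm, long along its x axis, 90 g; four equal long sides, so any of them may be underneath. Starts lying in one of the tray's grooves. May be absent (only 2 to 4 of the four are there).
- test_bar_1_mid (a point): Centre of terracotta square test bar 1: a fired-clay bar 22 x 22 x 110 mm, long along its x axis, 90 g; four equal long sides, so any of them may be underneath. Starts lying in one of the tray's grooves. May be absent (only 2 to 4 of the four are there).
- test_bar_2_mid (a point): Centre of terracotta square test bar 2: a fired-clay bar 22 x 22 x 110 mm, long along its x axis, 90 g; four equal long sides, so any of them may be underneath. Starts lying in one of the tray's grooves. May be absent (only 2 to 4 of the four are there).
- test_bar_3_mid (a point): Centre of terracotta square test bar 3: a fired-clay bar 22 x 22 x 110 mm, long along its x axis, 90 g; four equal long sides, so any of them may be underneath. Starts lying in one of the tray's grooves. May be absent (only 2 to 4 of the four are there).
- test_bar_0: The same test bar 0; origin at the middle of the side it starts on.
- test_bar_1: The same test bar 1; origin at the middle of the side it starts on.
- test_bar_2: The same test bar 2; origin at the middle of the side it starts on.
- test_bar_3: The same test bar 3; origin at the middle of the side it starts on.
- retainer: The same retaining bar; origin at the middle of the side it starts on.
- white_pot: Bystander: white pot, 73 mm wide, 96 mm tall, origin under its centre.
- black_bowl: Bystander: black bowl, 69 mm wide, 38 mm tall, origin under its centre.
- glaze_jar: Bystander: screw-top glaze jar, 56 mm wide, 68 mm tall, origin under its centre.

How it is judged (in metres and radians):
On the way, in this order (a step that is already met when the one before it is completed fails the run):
1. the air valve is shut, with the cover still home (value of joint valve below 0.1 rad and value of joint cover below 0.03 m), for 0.2 s.
2. the cover is slid back, the valve being shut (value of joint cover above 0.13 m and value of joint valve below 0.1 rad), for 0.2 s.
3. every test bar lies flat on the chamber floor (x of test_bar_0_mid in the frame of chamber between -0.075 and 0.075 m and y of test_bar_0_mid in the frame of chamber between -0.12 and 0.12 m and z of test_bar_0_mid in the frame of chamber between 0.004 and 0.018 m and angle between test_bar_0_mid's own x axis and vertical between 1.45 and 1.69 rad and x of test_bar_1_mid in the frame of chamber between -0.075 and 0.075 m and y of test_bar_1_mid in the frame of chamber between -0.12 and 0.12 m and z of test_bar_1_mid in the frame of chamber between 0.004 and 0.018 m and angle between test_bar_1_mid's own x axis and vertical between 1.45 and 1.69 rad and x of test_bar_2_mid in the frame of chamber between -0.075 and 0.075 m and y of test_bar_2_mid in the frame of chamber between -0.12 and 0.12 m and z of test_bar_2_mid in the frame of chamber between 0.004 and 0.018 m and angle between test_bar_2_mid's own x axis and vertical between 1.45 and 1.69 rad and x of test_bar_3_mid in the frame of chamber between -0.075 and 0.075 m and y of test_bar_3_mid in the frame of chamber between -0.12 and 0.12 m and z of test_bar_3_mid in the frame of chamber between 0.004 and 0.018 m and angle between test_bar_3_mid's own x axis and vertical between 1.45 and 1.69 rad), for 0.2 s.
4. the cover is fully home again, over the test bars (all of step 3 and value of joint cover below 0.005 m and value of joint valve below 0.1 rad), for 0.2 s.
5. the valve is fully open again, the cover being home (value of joint valve above 1.4708 rad and value of joint cover below 0.005 m), for 0.2 s.
At the end, for the whole second after the job is handed in: Each test bar present lies on the chamber floor (centre 4 to 18 mm above it), level within 0.12 rad; cover home within 5 mm; valve within 0.1 rad of its open stop; retaining bar in both brackets (within 9 mm in x, 12 in y, 6 in z, 0.08 rad of its seat); all at rest (all of step 3 and all of step 5 and x of retainer_mid in the frame of bar_seat between -0.009 and 0.009 m and y of retainer_mid in the frame of bar_seat between -0.012 and 0.012 m and z of retainer_mid in the frame of bar_seat between -0.006 and 0.006 m and angle between the y axis of retainer_mid and the y axis of bar_seat, either way round below 0.08 rad and linear speed of each of test_bar_0, test_bar_1, test_bar_2, test_bar_3, retainer below 0.02 m/s); the robot touches nothing.
It fails at once if the cover is more than 30 mm open while the valve is not shut (more than 0.3 rad open) (value of joint cover above 0.03 m and value of joint valve above 0.3 rad).
It fails at once if the pot, bowl or glaze jar is moved more than 40 mm or tipped (distance of any of white_pot, black_bowl, glaze_jar from where it was at the start of the episode above 0.04 m or angle between any of white_pot, black_bowl, glaze_jar's own z axis and vertical above 0.5 rad).
Of test_bar_0, test_bar_1, test_bar_2, test_bar_3 only 2 to 4 are there at a start; the rules pass over those that are not, and their reading is None.
At some moment in a run one of test_bar_0, test_bar_1, test_bar_2, test_bar_3, retainer may be knocked a few centimetres aside while the robot is not near it.
Once in a run the grip may slacken for a moment while it holds something.
It also fails if it takes over 210 s, if anything falls off the work surface, if the arm or the gripper's body presses on something with over 40 N, if the wrist force passes 120 N, or if a joint passes its speed limit or range.

ROBOT

A 6-joint arm with a two-finger parallel gripper is mounted at the origin on a cart in front of the work surface, level with it; the furniture and walls round the work are solid. World frame = base frame: x ahead of the robot, y to its left, z up, the work surface at z = 0. Lengths are in mm, angles in rad, forces in N, time in s.
With the tool pointing down it reaches from about 350 to 975 mm from the base axis. Payload 7.1 kg.
Tool frame: the origin (TCP) lies between the finger pads; the fingertips stand 19 mm ahead of it and the grasp point (between the pads) is the TCP (ctrl.tcp_to_tips is the distance from the TCP to the fingertips, in mm); z points along the fingers, y is the line along which they close (so a half turn about z gives the same grasp; the last joint's range is limited). The gripper opens to 88 mm and grips with 3 to 60 N. Pads are 20 mm wide; open, the fingers measure 115 mm over their backs; the gripper's body (75 mm by 178 mm) begins 61 mm behind the grasp point.
Start: joints at [-1.151, 0.423, 1.63, -0, 1.089, -0.019], TCP at [265.548, -565.764, 241.675] pointing down, gripper open.
Joint ranges: [-3, 3], [-0.9, 2.11], [0.09, 2.58], [-1.31, 4.45], [0.11, 2.69], [-2.54, 2.54]. Speed limits (rad/s): [2.39, 2.39, 3.01, 3.14, 3.14, 3.14].

INTERFACE

Orientations are given as a rotation vector (axis times angle).
In Python, from workcell import status, optics, ctrl gives the robot as it stands. The module is installed in compiled form; this text tells all that it offers.
- The arm moves only by the shell command python3 -m inch 'ROWS'. ROWS is JSON, a list that holds one entry, the list of rows, each a list of 7 numbers: the shift along the tool's x, y, z in mm, then the turn, a rotation vector about the tool's x, y, z in rad, then the opening in per cent of the stroke, from 0 (shut) to 100 (fully open). A call has 1 to 20 rows; each row is the pose to reach, as a shift and turn from the pose commanded when the call began, along the tool's axes at that moment; what a row does not reach only later rows make up. A row lasts 1/10 s, in which the tool goes at most 50 mm and 8.59 degrees, less where a joint would pass 70% of its speed; a pose out of reach is approached as far as the arm can. A call with a gripper value outside its range is refused whole. The fingers move at their own pace and stop on an object; the grip force is fixed at half the most. Time passes only in rows, so rows that repeat a pose let the fingers close. It gives the time, the measured TCP pose, the force, the opening and the grip force at its end, in the units of the state.
- status.get_obs(): the state, without advancing time (a new reading comes with each control period).
- optics.get_image(name): name is "scene" or "top" or "wrist"; returns a dict with "frame" (400x640x3 uint8, red, green, blue), "fx", "fy", "cx", "cy" (pixels), "k1" (the pictures are not rectified: a ray, as slopes to the right and down, at radius r is drawn at 1 + k1 r^2 times it, then the intrinsics apply), "rvec" (rotation vector, rad) and "tvec" (3), from world to camera coordinates, as OpenCV has them; the wrist camera has in their place "hand_eye" (4x4, takes a point from camera to tool coordinates, whose origin is the TCP and whose axes are the flange's). Camera axes: x right, y down, z forward; pixel columns grow to the right and rows downward; lengths in mm; the calibration is good to about 2 mm. A picture is of the moment at which its call begins: read the wrist's pose just before it. There is no depth.
- ctrl.close_job(): hands the job in; it is judged then, once.
The state is a dict: "t": time; "qpos": joint angles; "qvel": joint speeds; "joint_torque": joint torques, N m; "ee_pos": TCP position; "orientation": TCP orientation; "ft_force": force on the tool from outside, world axes, zero at the start; "moment": the same for the moment, N m; "width": finger opening in mm; "grasp_force": force on a finger pad.
Only numpy, scipy, OpenCV 4.12 (cv2) and the standard library are available. Lean on these libraries where they do the work, as an engineer would, in place of code of your own. Each camera call takes 0.05 s, during which the arm holds its last target. There are 200 camera calls.

## Working session

There is one attempt and no reset: what is moved stays moved. The work goes in short steps, Python scripts to look and compute and a shell command to move; the robot and the scene stay as the last step left them, time stands still between calls to the robot, and variables do not carry over. Pictures are saved under pics/ and viewed, at most 14 in all, crops included, and the job is handed in when it is done.

```bash
mkdir -p pics; python3 - <<'E'
from workcell import status,optics,ctrl
import cv2,pickle
o=status.get_obs();print(o)
for n in("scene","top"):
    d=optics.get_image(n);pickle.dump(d,open(n+'.pkl','wb'));cv2.imwrite(f'pics/{n}0.png',d['frame'][:,:,::-1]);print({k:v for k,v in d.items() if k!='frame'})
d=optics.get_image("wrist");print({k:v for k,v in d.items() if k!='frame'})
E
```

```text
{'t': 0.0, 'qpos': array([-1.15098962e+00,  4.23816402e-01,  1.63066118e+00, -1.92238703e-05,
        1.08858990e+00, -1.90251065e-02]), 'qvel': array([ 5.34029865e-04, -6.46079519e-04, -3.54395982e-04,  1.53459318e-03,
        9.80210681e-05, -8.90589271e-04]), 'joint_torque': array([-1.77763544e-03, -5.44632232e+01, -2.73669183e+01,  6.44600973e-02,
        2.27582606e-02, -1.22029910e-04]), 'ee_pos': array([ 265.34852659, -565.31339418,  240.92825088]), 'orientation': array([-3.06486174e+00, -6.83497525e-01,  4.87120843e-04]), 'ft_force': array([-0.23684081,  0.51480508, -0.183925  ]), 'moment': array([ 0.03428019,  0.01858949, -0.03530048]), 'grasp_force': 0.0, 'width': 87.68523166553813}
{'fx': 482.67059071538836, 'fy': 482.67059071538836, 'cx': 321.72093954955346, 'cy': 200.52137580633453, 'k1': -0.10387918206876742, 'rvec': array([ 1.89422173, -1.47982561,  0.62267002]), 'tvec': array([-203.80885038,  450.97937893, 1530.88829249])}
{'fx': 366.43838039762727, 'fy': 366.43838039762727, 'cx': 319.9119417260233, 'cy': 202.43186007845546, 'k1': 0.02813168571276857, 'rvec': array([ 2.17300095, -2.12097793,  0.18427186]), 'tvec': array([ -96.39435596,  587.5090222 , 1053.78822272])}
{'fx': 295.6998464495042, 'fy': 295.6998464495042, 'cx': 317.7638144638823, 'cy': 200.58621144929336, 'k1': -0.03804081025577968, 'hand_eye': array([[ 8.84907852e-04, -9.59917028e-01, -2.80282922e-01,
         7.47241665e+01],
       [ 9.99999546e-01,  7.50003216e-04,  5.88571687e-04,
         7.67168345e-01],
       [-3.54766892e-04, -2.80283315e-01,  9.59917256e-01,
        -1.43466089e+02],
       [ 0.00000000e+00,  0.00000000e+00,  0.00000000e+00,
         1.00000000e+00]])}
```

View pics/scene0.png

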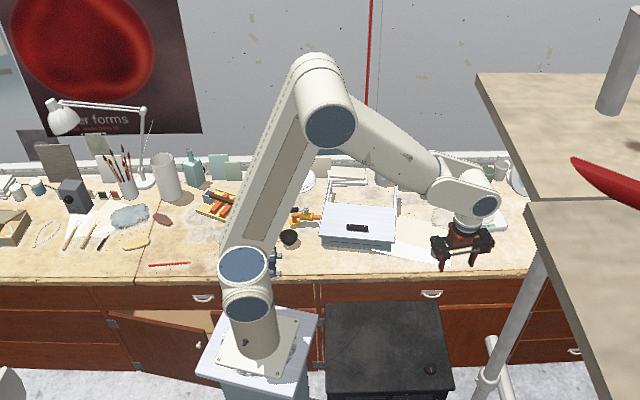

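View pics/top0.png

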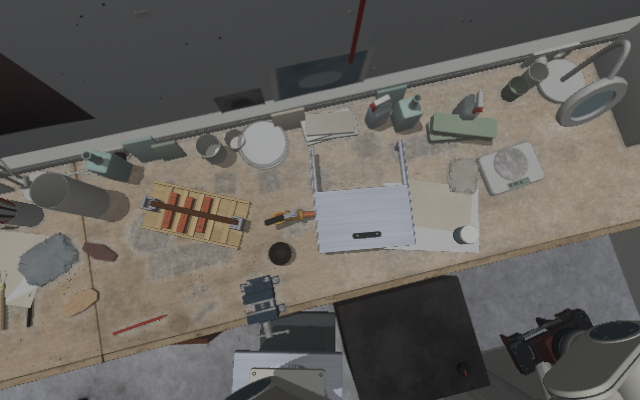

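The top view shows the tray at (197,213) with three test bars, the retainer across it, the box at (365,220) with its grip at (367,236), the valve lever at (275,219) and the bowl at (280,254).

```bash
cat > h.py <<'E'
import numpy as np,cv2,pickle
from scipy.spatial.transform import Rotation as R
def ray(d,px,z,T=None):
    """pixels -> points on world plane z. T: (ee_pos, orientation) for wrist"""
    px=np.atleast_2d(np.float64(px))
    K=np.array([[d['fx'],0,d['cx']],[0,d['fy'],d['cy']],[0,0,1]])
    u=cv2.undistortPoints(px[:,None],K,np.array([d['k1'],0,0,0.]))[:,0]
    v=np.c_[u,np.ones(len(u))]
    if T is None:
        Rm=R.from_rotvec(d['rvec']).as_matrix();c=-Rm.T@d['tvec'];w=v@Rm
    else:
        H=d['hand_eye'];Rt=R.from_rotvec(T[1]).as_matrix()
        c=Rt@H[:3,3]+T[0];w=v@(Rt@H[:3,:3]).T
    return c+w*((z-c[2])/w[:,2])[:,None]
def proj(d,P,T=None):
    K=np.array([[d['fx'],0,d['cx']],[0,d['fy'],d['cy']],[0,0,1]])
    P=np.atleast_2d(np.float64(P))
    if T is None: rv,tv=d['rvec'],d['tvec']
    else:
        H=d['hand_eye'];Rt=R.from_rotvec(T[1]).as_matrix();Rc=Rt@H[:3,:3];c=Rt@H[:3,3]+T[0]
        rv=R.from_matrix(Rc.T).as_rotvec();tv=-Rc.T@c
    return cv2.projectPoints(P,rv,tv,K,np.array([d['k1'],0,0,0.]))[0][:,0]
def shot(n,name):
    from workcell import status,optics
    o=status.get_obs();d=optics.get_image(n);d['T']=(o['ee_pos'],o['orientation'])
    pickle.dump(d,open(name+'.pkl','wb'));cv2.imwrite(f'pics/{name}.png',d['frame'][:,:,::-1]);return d
def move(target,yaw=None):
    """rows shift/turn from current pose to target xyz, with tool pointing down; tool y axis at angle yaw (deg, mod 180)"""
    from workcell import status
    o=status.get_obs();Rt=R.from_rotvec(o['orientation'])
    s=Rt.inv().apply(np.array(target)-o['ee_pos'])
    out=[s.round(1)]
    m=Rt.as_matrix();cur=np.degrees(np.arctan2(m[1,1],m[0,1]))
    if yaw is not None:
        best=(yaw-cur+90)%180-90
        a=np.radians(cur+best);y=np.array([np.cos(a),np.sin(a),0]);z=np.array([0,0,-1.]);x=np.cross(y,z)
        out.append((Rt.inv()*R.from_matrix(np.c_[x,y,z])).as_rotvec().round(3))
    print('t',o['t'],'pos',o['ee_pos'].round(1),'cur yaw',round(cur,1),'q6',o['qpos'][5].round(2),'->',*out)
E
python3 - <<'E'
import pickle,cv2
d=pickle.load(open('top.pkl','rb'));im=d['frame'][140:270,130:430,::-1]
cv2.imwrite('pics/topc.png',cv2.resize(im,None,fx=2.6,fy=2.6,interpolation=cv2.INTER_CUBIC))
E
```

```text
(no output)
```

View pics/topc.png

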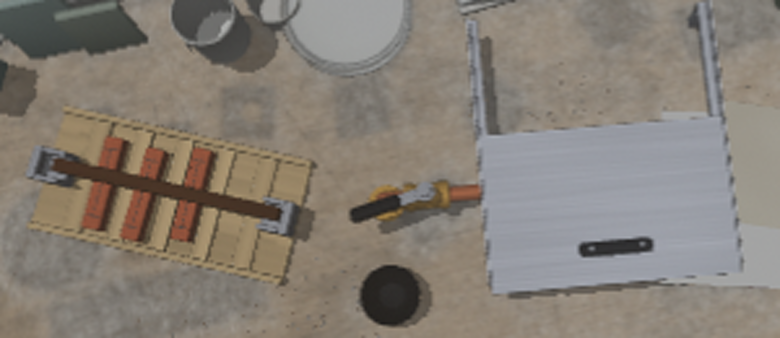

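The crop shows the cover edge corners (480,137), (720,118), (742,270), (492,292), the grip (616,247), the lever grip (375,208) turning about about (432,190), and the retainer from (55,165) to (283,213).

```bash
python3 - <<'E'
from h import *
d=pickle.load(open('top.pkl','rb'))
f=lambda p:np.array(p)/2.6+[130,140]
def show(n,p,z):print(n,ray(d,f(p),z).round(0)[:,:2].tolist())
show('cover',[(480,137),(720,118),(742,270),(492,292)],69)
show('grip',[(582,250),(650,243)],93)
show('lever',[(353,214),(399,200),(430,190)],88)
show('pipe',[(480,191),(450,193)],50)
show('tray',[(65,107),(313,160),(281,284),(29,226)],14)
show('ret',[(55,165),(283,213)],50)
show('bars',[(115,138),(94,230),(155,150),(131,240),(205,150),(182,240)],30)
show('bowl',[(390,295)],20)
E
```

```text
cover [[615.0, -66.0], [644.0, -339.0], [472.0, -361.0], [441.0, -83.0]]
grip [[488.0, -180.0], [497.0, -254.0]]
lever [[522.0, 72.0], [538.0, 22.0], [550.0, -12.0]]
pipe [[555.0, -67.0], [552.0, -33.0]]
tray [[648.0, 427.0], [592.0, 132.0], [446.0, 161.0], [506.0, 455.0]]
ret [[573.0, 416.0], [525.0, 156.0]]
bars [[610.0, 359.0], [502.0, 374.0], [597.0, 312.0], [492.0, 331.0], [598.0, 255.0], [493.0, 273.0]]
bowl [[436.0, 34.0]]
```

```bash
python3 -c "
from h import *
move([500,30,220],18)"
```

```text
t 0.15 pos [ 265.4 -565.4  241.1] cur yaw -64.9 q6 -0.02 -> [ 465.3 -439.3   21.6] [-1.000e-03 -1.000e-03 -1.446e+00]
```

```bash
python3 -m inch '[[[465,-439,20,0,0,-1.446,100],[465,-439,20,0,0,-1.446,100],[465,-439,20,0,0,-1.446,100],[465,-439,20,0,0,-1.446,100],[465,-439,20,0,0,-1.446,100],[465,-439,20,0,0,-1.446,100],[465,-439,20,0,0,-1.446,100],[465,-439,20,0,0,-1.446,100],[465,-439,20,0,0,-1.446,100],[465,-439,20,0,0,-1.446,100],[465,-439,20,0,0,-1.446,100],[465,-439,20,0,0,-1.446,100],[465,-439,20,0,0,-1.446,100],[465,-439,20,0,0,-1.446,100],[465,-439,20,0,0,-1.446,100],[465,-439,20,0,0,-1.446,60],[465,-439,20,0,0,-1.446,60],[465,-439,20,0,0,-1.446,50],[465,-439,20,0,0,-1.446,50]]]'; python3 -c "
from h import *
d=shot('wrist','w1');print(d['T'])"
```

```text
t: 2.05
ee_pos: [499.9, 28.4, 221.8]
orientation: [1.849, 2.54, 0.0]
ft_force: [0.3, -1.1, -0.4]
width: 59.6
grasp_force: 0.0
(array([499.87572475,  28.40465012, 221.7829973 ]), array([1.84853150e+00, 2.54004526e+00, 9.11757914e-05]))
```

View pics/w1.png

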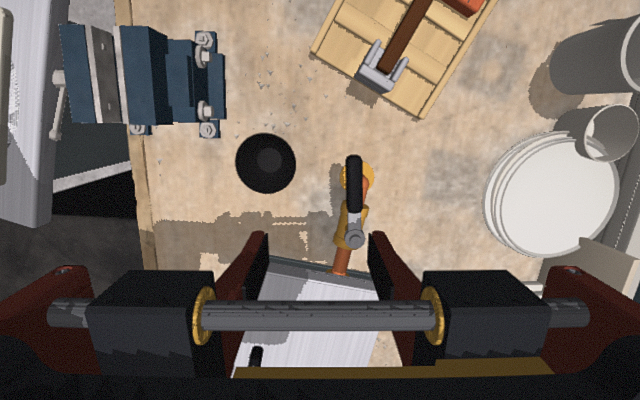

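The wrist view shows the lever grip from (354,155) to (356,211), its hinge screw at (356,240), and the bowl at (266,163).

```bash
python3 -c "
from h import *
d=pickle.load(open('w1.pkl','rb'))
print(ray(d,[(354,156),(356,211),(356,240)],88,d['T']).round(1)); print(ray(d,[(341,268),(366,185)],55,d['T']).round(1),ray(d,[(266,163)],38,d['T']))
move([529,47,100],18)"
```

```text
[[518.5  74.7  88. ]
 [538.8  24.3  88. ]
 [549.5  -4.9  88. ]]
[[553.9 -56.3  55. ]
 [546.6  46.4  55. ]] [[435.82537659  32.66217623  38.        ]]
t 2.1 pos [499.9  28.5 221.8] cur yaw 17.9 q6 -0.28 -> [  8.6  33.3 121.8] [ 0.     0.    -0.001]
```

```bash
python3 -m inch '[[[11.5,34,40,0,0,-0.06,50],[11.5,34,90,0,0,-0.06,50],[11.5,34,120,0,0,-0.06,45],[11.5,34,135,0,0,-0.06,45],[11.5,34,135,0,0,-0.06,28],[11.5,34,135,0,0,-0.06,28],[11.5,34,135,0,0,-0.06,28],[11.5,34,135,0,0,-0.06,28]]]'; python3 - <<'E'
from h import *
from workcell import status
o=status.get_obs();T=R.from_rotvec(o['orientation']);h=np.array([551,-5.5])
m=T.as_matrix();print(o['ee_pos'],o['width'])
r=o['ee_pos'][:2]-h;rad=np.hypot(*r);a0=np.degrees(np.arctan2(r[1],r[0]));print(rad,a0)
for a in list(np.arange(a0,195,7))[1:]+[195]:
    p=h+60*np.array([np.cos(np.radians(a)),np.sin(np.radians(a))])
    print(round(a,1),T.inv().apply(np.r_[p-o['ee_pos'][:2],0]).round(1),round(-np.radians(a-a0),3))
E
```

```text
t: 2.9
ee_pos: [529.7, 50.6, 88.0]
orientation: [1.769, 2.594, 0.002]
ft_force: [-0.4, 1.0, 0.3]
width: 24.6
grasp_force: 0.0
[529.66789484  50.62624205  88.02490599] 24.577276795150834
60.043432258299774 110.81047783457893
117.8 [-0.4 -7.3 -0. ] -0.122
124.8 [ -1.7 -14.5  -0. ] -0.244
131.8 [ -3.8 -21.5  -0. ] -0.367
138.8 [ -6.8 -28.2  -0.1] -0.489
145.8 [-10.5 -34.5  -0.1] -0.611
152.8 [-15.  -40.3  -0.1] -0.733
159.8 [-20.2 -45.5  -0.1] -0.855
166.8 [-26.  -50.   -0.1] -0.977
173.8 [-32.2 -53.8  -0.1] -1.1
180.8 [-38.9 -56.8  -0.1] -1.222
187.8 [-45.9 -59.   -0.1] -1.344
194.8 [-53.1 -60.2  -0.1] -1.466
195 [-53.3 -60.3  -0.1] -1.469
```

```bash
python3 -m inch '[[[-0.4,-7.3,0,0,0,-0.122,28],[-1.7,-14.5,0,0,0,-0.244,28],[-3.8,-21.5,0,0,0,-0.367,28],[-6.8,-28.2,0,0,0,-0.489,28],[-10.5,-34.5,0,0,0,-0.611,28],[-15,-40.3,0,0,0,-0.733,28],[-20.2,-45.5,0,0,0,-0.855,28],[-26,-50,0,0,0,-0.977,28],[-32.2,-53.8,0,0,0,-1.1,28],[-38.9,-56.8,0,0,0,-1.222,28],[-46,-59,0,0,0,-1.344,28],[-49.5,-59.7,0,0,0,-1.36,28],[-49.5,-59.7,0,0,0,-1.36,28]]]'
```

```text
t: 4.2
ee_pos: [491.9, -15.9, 87.8]
orientation: [-0.25, 3.13, 0.004]
ft_force: [-1.1, 13.3, 4.4]
width: 24.8
grasp_force: 6.3
```

```bash
python3 -m inch '[[[0,4,0,0,0,0.05,35],[0,4,-50,0,0,0.05,35],[0,4,-100,0,0,0.05,40]]]'; python3 - <<'E'
from h import *
d=shot('wrist','w2'); move([492.5,-217,140],6)
E
```

```text
t: 4.5
ee_pos: [489.5, -13.1, 186.9]
orientation: [0.175, -3.133, -0.001]
ft_force: [0.2, 0.8, -0.2]
width: 34.2
grasp_force: 0.0
t 4.55 pos [494.3 -13.4 195.4] cur yaw 96.4 q6 -1.73 -> [  24.9 -202.1   55.5] [-0.009  0.006 -1.564]
```

View pics/w2.png

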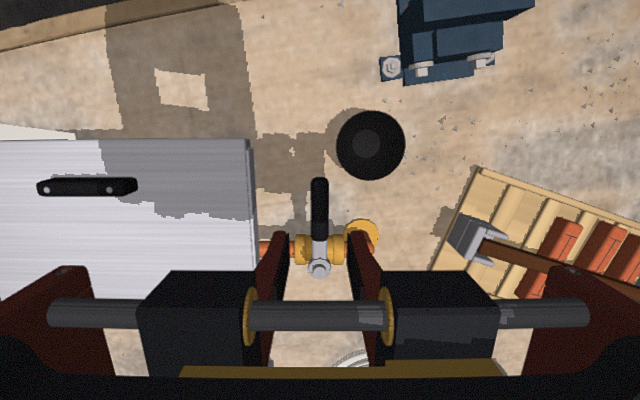

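The lever at (320,180)-(320,268) stands square to the pipe, so the valve is shut; the cover grip is at (42..137,187).

```bash
python3 - <<'E'
from h import *
d=pickle.load(open('w2.pkl','rb'))
print(ray(d,[(40,187),(137,187)],93,d['T']).round(1),ray(d,[(320,180),(320,268)],88,d['T']).round(1),ray(d,[(0,144),(247,139)],69,d['T']).round(1))
from workcell import status
print(status.get_obs()['ee_pos'])
E
python3 -m inch '[[[25,-202,0,0,0,1.577,40],[25,-202,0,0,0,1.577,40],[25,-202,0,0,0,1.577,40],[25,-202,0,0,0,1.577,40],[25,-202,0,0,0,1.577,40],[25,-202,0,0,0,1.577,40],[25,-202,0,0,0,1.577,40],[25,-202,0,0,0,1.577,40],[25,-202,0,0,0,1.577,40],[25,-202,0,0,0,1.577,40],[25,-202,0,0,0,1.577,40],[25,-202,0,0,0,1.577,40],[25,-202,0,0,0,1.577,40]]]'; python3 -c "
from h import *
move([492.5,-217,91],6)"
```

```text
[[ 494.6 -253.2   93. ]
 [ 485.2 -167.3   93. ]] [[463.4 -15.5  88. ]
 [545.   -6.2  88. ]] [[ 465.9 -310.2   69. ]
 [ 438.2  -82.4   69. ]]
[494.26392433 -13.38057248 195.37484459]
t: 5.85
ee_pos: [488.7, -216.9, 187.2]
orientation: [2.097, 2.338, 0.0]
ft_force: [-0.1, -0.2, -0.4]
width: 35.0
grasp_force: 0.0
t 5.85 pos [ 488.7 -216.9  187.2] cur yaw 6.2 q6 -0.55 -> [-0.5  3.7 96.2] [0.001 0.    0.004]
```

```bash
python3 -m inch '[[[3,2.5,50,0,0,0,40],[3,2.5,85,0,0,0,40],[3,2.5,95,0,0,0,40],[3,2.5,95,0,0,0,24],[3,2.5,95,0,0,0,24],[3,2.5,95,0,0,0,24],[3,8,95,0,0,0,24],[3,25,95,0,0,0,24],[3,45,95,0,0,0,24],[3,65,95,0,0,0,24],[3,85,95,0,0,0,24],[3,105,95,0,0,0,24],[3,125,95,0,0,0,24],[3,142,95,0,0,0,24],[3,153,95,0,0,0,24],[3,160,95,0,0,0,24],[3,160,95,0,0,0,24]]]'
```

```text
t: 7.55
ee_pos: [646.3, -196.8, 92.0]
orientation: [-2.097, -2.336, 0.003]
ft_force: [-4.7, -0.2, 4.5]
width: 21.1
grasp_force: 2.6
```

```bash
python3 -m inch '[[[0,-3.5,0,0,0,0,30],[0,-3.5,-40,0,0,0,40],[0,-3.5,-90,0,0,0,60],[0,-3.5,-138,0,0,0,60],[0,-3.5,-138,0,0,0,100]]]'; python3 -c "
from h import *
move([549,200,230],-10.5)"
```

```text
t: 8.05
ee_pos: [647.8, -198.5, 238.0]
orientation: [2.091, 2.327, 0.009]
ft_force: [1.2, -0.1, 0.4]
width: 54.8
grasp_force: 0.0
t 8.05 pos [ 647.8 -198.5  238. ] cur yaw 6.1 q6 -0.42 -> [406.8 -55.8   5. ] [0.013 0.004 0.29 ]
```

```bash
python3 -m inch '[[[407,-56,5,0,0,0.29,60],[407,-56,5,0,0,0.29,60],[407,-56,5,0,0,0.29,60],[407,-56,5,0,0,0.29,60],[407,-56,5,0,0,0.29,60],[407,-56,5,0,0,0.29,60],[407,-56,5,0,0,0.29,60],[407,-56,5,0,0,0.29,60],[407,-56,5,0,0,0.29,60],[407,-56,5,0,0,0.29,60],[407,-56,5,0,0,0.29,60],[407,-56,5,0,0,0.29,60]]]'; python3 -c "
from h import *
d=shot('wrist','w3');print(d['T'])
d=shot('top','t3')
cv2.imwrite('pics/t3c.png',cv2.resize(d['frame'][140:270,130:430,::-1],None,fx=2.6,fy=2.6,interpolation=cv2.INTER_CUBIC))"
```

```text
t: 9.25
ee_pos: [545.1, 200.0, 224.5]
orientation: [2.417, 2.007, -0.0]
ft_force: [0.2, -0.3, 0.1]
width: 52.8
grasp_force: 0.0
(array([545.14749633, 200.00323146, 224.54748333]), array([ 2.41668365e+00,  2.00694845e+00, -3.84611133e-04]))
```

View pics/w3.png

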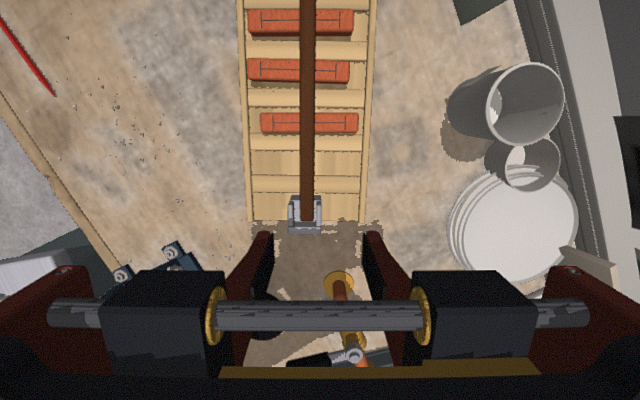

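View pics/t3c.png

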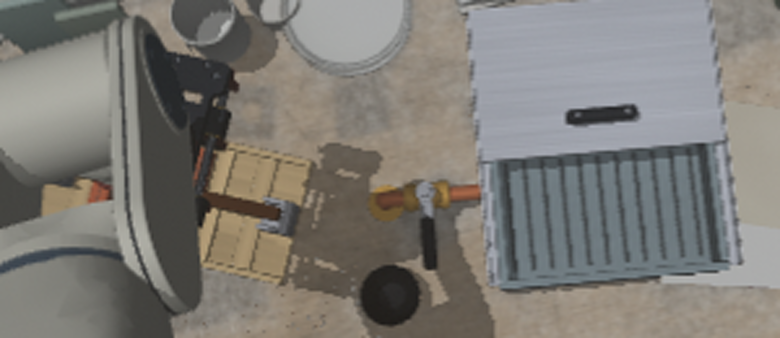

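The wrist view shows the tray with its near bracket at (305,213), the retainer along column 307, and bars centred at about (301,22), (299,70) and (309,123). In the top crop the cover is back, the chamber is open and the lever points at the robot.

```bash
python3 - <<'E'
from h import *
d=pickle.load(open('w3.pkl','rb'));T=d['T']
f=lambda p,z:print(ray(d,p,z,T)[:,:2].round(1).tolist())
f([(308,3),(307,200)],50)
hsv=cv2.cvtColor(d['frame'],cv2.COLOR_RGB2HSV)
m=cv2.inRange(hsv,(3,150,120),(10,255,255));m[:, :230]=0;m[:,380:]=0;m[150:]=0
for r in((5,40),(45,95),(100,145)):
    ys,xs=np.nonzero(m[r[0]:r[1]]);ys=ys+r[0]
    print(len(xs),np.percentile(xs,[1,99]),np.percentile(ys,[1,99]))
    # top face centre
    cnt=cv2.minAreaRect(np.c_[xs,ys].astype(np.float32));print(cnt)
    p=cv2.boxPoints(cnt);print(ray(d,[p.mean(0)],30,T)[:,:2].round(1))
f([(245,221),(364,221)],14); f([(290,229),(322,229)],54)
move([549,286,120],-10.5)
E
```

```text
[[567.4, 376.8], [529.0, 185.4]]
1759 [248.58 352.  ] [ 9. 31.]
((300.5, 19.999996185302734), (104.99998474121094, 21.999996185302734), -0.0)
[[557.4 369.3]]
1626 [248. 348.] [59.   80.75]
((297.82635498046875, 69.55707550048828), (102.13764190673828, 20.86481475830078), 1.7899105548858643)
[[545.3 323.1]]
1400 [261. 357.] [113. 131.]
((308.4999694824219, 122.0), (96.99998474121094, 17.999996185302734), -0.0)
[[546.1 267.8]]
[[442.5, 162.5], [591.7, 134.8]]
[[503.6, 156.3], [539.5, 149.7]]
t 9.35 pos [545.2 200.1 224.6] cur yaw -10.6 q6 0.52 -> [ 85.2 -12.1 104.6] [ 0.     0.    -0.002]
```

```bash
python3 -m inch '[[[45,-6,40,0,0,0,55],[89,-13,90,0,0,0,50],[89,-13,135,0,0,0,50],[89,-13,160,0,0,0,50],[89,-13,171,0,0,0,50],[89,-13,171,0,0,0,50],[89,-13,171,0,0,0,0],[89,-13,171,0,0,0,0],[89,-13,171,0,0,0,0],[89,-13,171,0,0,0,0],[89,-13,171,0,0,0,0]]]'; python3 -c "
from h import *
move([415,317,29],-10.7)"
```

```text
t: 10.45
ee_pos: [549.2, 291.6, 55.3]
orientation: [2.415, 2.008, 0.004]
ft_force: [0.5, -1.9, 7.1]
width: 15.4
grasp_force: 30.0
t 10.45 pos [549.2 291.6  55.3] cur yaw -10.5 q6 0.65 -> [   0.5 -136.6   26. ] [ 0.002 -0.001  0.003]
```

```bash
python3 -m inch '[[[0,0,-15,0,0,0,0],[0,0,-40,0,0,0,0],[0,-15,-60,0,0,0,0],[0,-45,-60,0,0,0,0],[0,-80,-60,0,0,0,0],[0,-115,-60,0,0,0,0],[0,-137,-50,0,0,0,0],[0,-137,-20,0,0,0,0],[0,-137,5,0,0,0,0],[0,-137,20,0,0,0,0],[0,-137,28,0,0,0,0],[0,-137,31,0,0,0,0],[0,-137,31,0,0,0,0]]]'
```

```text
t: 11.75
ee_pos: [413.8, 316.5, 23.0]
orientation: [2.415, 2.009, 0.0]
ft_force: [-0.6, -1.0, -0.6]
width: 15.8
grasp_force: 3.0
```

```bash
python3 -m inch '[[[0,0,3,0,0,0,0],[0,0,3,0,0,0,40],[0,0,3,0,0,0,50],[0,0,-10,0,0,0,50],[0,0,-60,0,0,0,50],[0,0,-110,0,0,0,50],[0,0,-160,0,0,0,50],[0,0,-200,0,0,0,50],[-120,0,-230,0,0,0,50],[-120,0,-230,0,0,0,50],[-120,0,-230,0,0,0,50],[-120,0,-230,0,0,0,50]]]'; python3 -c "
from h import *
d=shot('wrist','w4');print(d['T'])"
```

```text
t: 12.95
ee_pos: [391.0, 196.4, 254.4]
orientation: [2.417, 2.006, 0.003]
ft_force: [0.3, -0.1, 0.1]
width: 43.8
grasp_force: 0.0
(array([391.03180044, 196.37311792, 254.42658805]), array([2.41713563, 2.00552602, 0.00311792]))
```

View pics/w4.png

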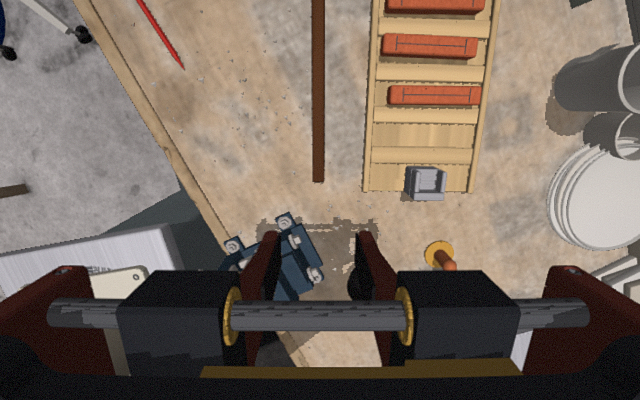

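The retainer lies on the bare worktop at column 318 (near end at row 182), and the three bars are still in the grooves at about (436,4), (430,46) and (434,95).

```bash
python3 - <<'E'
from h import *
d=pickle.load(open('w4.pkl','rb'));T=d['T']
f=lambda p,z:print(ray(d,p,z,T)[:,:2].round(1).tolist())
f([(429,46),(434,95)],30)
f([(318,3),(317,182)],16)
f([(364,191),(472,192)],14)
move([546,268,100],79.3)
E
```

```text
[[542.9, 322.1], [543.9, 267.7]]
[[427.1, 392.0], [387.3, 186.1]]
[[446.9, 162.0], [591.4, 133.6]]
t 13.0 pos [391.7 197.7 254.1] cur yaw -10.6 q6 0.63 -> [ 97.3 138.4 154.5] [ 0.003  0.    -1.569]
```

```bash
python3 -m inch '[[[30,40,50,0,0,-0.15,43],[60,80,100,0,0,-0.3,43],[97,138,130,0,0,-0.45,43],[97,138,130,0,0,-0.6,43],[97,138,130,0,0,-0.75,43],[97,138,130,0,0,-0.9,43],[97,138,130,0,0,-1.05,43],[97,138,130,0,0,-1.2,43],[97,138,130,0,0,-1.35,43],[97,138,130,0,0,-1.5,43],[97,138,140,0,0,-1.57,43],[97,138,154,0,0,-1.57,43]]]'; python3 -c "
from h import *
move([545,268,35],79.3)"
```

```text
t: 14.2
ee_pos: [545.6, 270.3, 98.5]
orientation: [0.286, 3.127, 0.002]
ft_force: [-0.1, 0.6, 0.4]
width: 38.1
grasp_force: 0.0
t 14.2 pos [545.6 270.3  98.5] cur yaw 79.6 q6 -0.95 -> [ 0.2 -2.5 63.5] [0.001 0.001 0.004]
```

```bash
python3 -m inch '[[[0,-2,35,0,0,0,43],[0,-2,57,0,0,0,43],[0,-2,63,0,0,0,43],[0,-2,63,0,0,0,0],[0,-2,63,0,0,0,0],[0,-2,63,0,0,0,0],[0,-2,63,0,0,0,0],[0,-2,53,0,0,0,0],[0,-2,20,0,0,0,0],[0,-2,-30,0,0,0,0],[0,-2,-75,0,0,0,0],[0,-2,-85,0,0,0,0]]]'; python3 -c "
from h import *
move([545,-282,120],96)"
```

```text
t: 15.4
ee_pos: [547.1, 267.5, 189.4]
orientation: [0.288, 3.121, 0.006]
ft_force: [-0.2, -0.0, -0.3]
width: 21.6
grasp_force: 29.9
t 15.4 pos [547.1 267.5 189.4] cur yaw 79.5 q6 -0.95 -> [ -98.  -541.    67.7] [ 0.003  0.008 -0.289]
```

```bash
python3 -m inch '[[[-20,-100,0,0,0,-0.05,0],[-40,-200,0,0,0,-0.1,0],[-60,-300,0,0,0,-0.15,0],[-80,-400,0,0,0,-0.2,0],[-95,-500,0,0,0,-0.25,0],[-95,-541.5,0,0,0,-0.289,0],[-95,-541.5,0,0,0,-0.289,0],[-95,-541.5,0,0,0,-0.289,0],[-95,-541.5,0,0,0,-0.289,0],[-95,-541.5,0,0,0,-0.289,0],[-95,-541.5,20,0,0,-0.289,0],[-95,-541.5,68,0,0,-0.289,0],[-95,-541.5,75,0,0,-0.289,0],[-95,-541.5,75,0,0,-0.289,0]]]'; python3 -c "
from h import *
d=shot('wrist','w5')
move([542,-282,39],96)"
```

```text
t: 16.8
ee_pos: [537.1, -282.1, 106.8]
orientation: [0.165, -3.132, -0.004]
ft_force: [0.5, -0.7, -0.6]
width: 21.9
grasp_force: 29.9
t 16.85 pos [ 538.6 -282.3  108.5] cur yaw 96.1 q6 -2.18 -> [-3.5 -0.2 69.5] [ 0.001 -0.002  0.001]
```

View pics/w5.png

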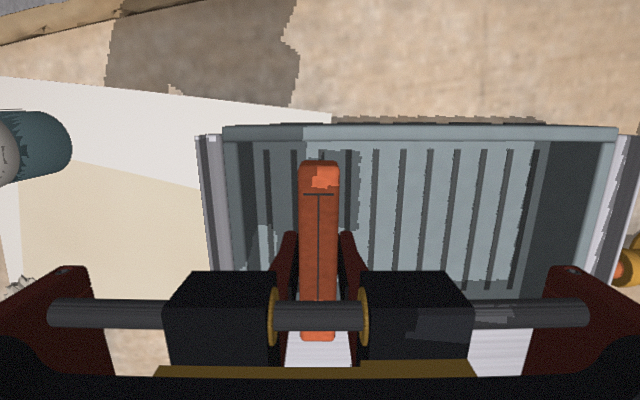

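The bar is held at column 318 over the chamber; the chamber's inner front rim edge runs along row 140 from column 240 to 605.

```bash
python3 - <<'E'
from h import *
d=pickle.load(open('w5.pkl','rb'));T=d['T']
print(ray(d,[(228,142),(610,138)],60,T).round(1).tolist())
print(ray(d,[(318,163)],108.5-5,T).round(1).tolist())
E
```

```text
[[481.6, -346.7, 60.0], [451.2, -98.5, 60.0]]
[[482.4, -289.2, 103.5]]
```

```bash
python3 -m inch '[[[-3.5,0,25,0,0,0,0],[-3.5,0,50,0,0,0,0],[-3.5,0,64,0,0,0,0],[-3.5,0,69,0,0,0,0],[-3.5,0,70,0,0,0,0],[-3.5,0,70,0,0,0,20],[-3.5,0,70,0,0,0,45],[-3.5,0,70,0,0,0,45],[-3.5,0,50,0,0,0,45],[-3.5,0,0,0,0,0,45],[-3.5,0,-50,0,0,0,45],[-3.5,0,-80,0,0,0,45]]]'; python3 -c "
from h import *
move([544,322,110],79.3)"
```

```text
t: 18.05
ee_pos: [543.7, -283.5, 192.9]
orientation: [-0.165, 3.133, -0.004]
ft_force: [0.3, 0.7, 1.5]
width: 39.2
grasp_force: 0.0
t 18.05 pos [ 543.7 -283.5  192.9] cur yaw 96.0 q6 -2.18 -> [-63.5 602.3  81.5] [-0.002  0.004  0.292]
```

```bash
python3 -m inch '[[[-10,100,0,0,0,0.05,43],[-20,200,0,0,0,0.1,43],[-30,300,0,0,0,0.15,43],[-40,400,0,0,0,0.2,43],[-55,500,0,0,0,0.25,43],[-63,602,0,0,0,0.29,43],[-63,602,0,0,0,0.29,43],[-63,602,0,0,0,0.29,43],[-63,602,0,0,0,0.29,43],[-63,602,0,0,0,0.29,43],[-63,602,0,0,0,0.29,43],[-63,602,30,0,0,0.29,43],[-63,602,75,0,0,0.29,43],[-63,602,75,0,0,0.29,43],[-63,602,75,0,0,0.29,43]]]'; python3 -c "
from h import *
d=shot('wrist','w6')
move([544,322,35],79.3)"
```

```text
t: 19.55
ee_pos: [541.1, 321.9, 113.0]
orientation: [-0.289, -3.126, 0.003]
ft_force: [-0.2, -0.5, -0.1]
width: 37.6
grasp_force: 0.0
t 19.6 pos [542.3 322.  114.7] cur yaw 79.4 q6 -0.87 -> [-1.7  0.3 79.7] [-0.     0.     0.001]
```

View pics/w6.png

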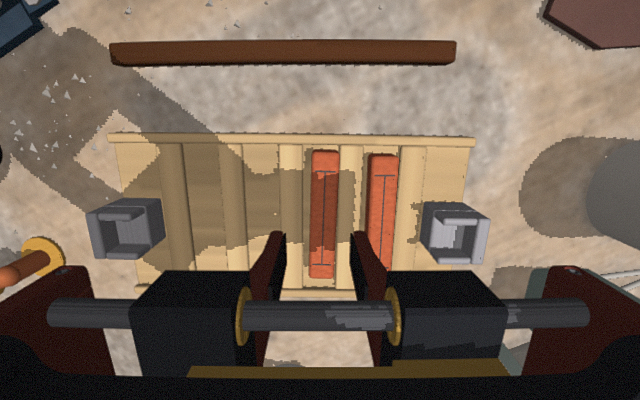

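The target bar is at column 323 (rows 150-278), its neighbour at column 382, and both brackets are empty.

```bash
python3 - <<'E'
from h import *
d=pickle.load(open('w6.pkl','rb'));T=d['T']
print(ray(d,[(325,152),(321,277),(384,155),(379,268)],30,T).round(1).tolist())
print('brackets',ray(d,[(121,213),(469,218)],54,T).round(1).tolist())
E
```

```text
[[491.8, 334.6, 30.0], [596.9, 312.3, 30.0], [502.2, 378.6, 30.0], [597.4, 362.8, 30.0]]
brackets [[505.0, 179.2, 54.0], [555.1, 430.0, 54.0]]
```

```bash
python3 -m inch '[[[-2,1.5,40,0,0,0,43],[-2,1.5,70,0,0,0,43],[-2,1.5,79,0,0,0,43],[-2,1.5,80,0,0,0,43],[-2,1.5,80,0,0,0,0],[-2,1.5,80,0,0,0,0],[-2,1.5,80,0,0,0,0],[-2,1.5,80,0,0,0,0],[-2,1.5,60,0,0,0,0],[-2,1.5,20,0,0,0,0],[-2,1.5,-30,0,0,0,0],[-2,1.5,-70,0,0,0,0],[-2,1.5,-70,0,0,0,0],[-2,1.5,-70,0,0,0,0]]]'; python3 -c "
from h import *
move([535,-218,108],96)"
```

```text
t: 21.0
ee_pos: [544.5, 323.9, 185.2]
orientation: [0.289, 3.126, 0.002]
ft_force: [0.1, 0.7, -1.4]
width: 21.7
grasp_force: 29.9
t 21.0 pos [544.5 323.9 185.2] cur yaw 79.4 q6 -0.87 -> [ -90.  -534.6   76.4] [ 0.001  0.002 -0.289]
```

```bash
python3 -m inch '[[[-20,-100,0,0,0,-0.05,0],[-40,-200,0,0,0,-0.1,0],[-60,-300,0,0,0,-0.15,0],[-75,-400,0,0,0,-0.2,0],[-90,-500,0,0,0,-0.25,0],[-90,-535,0,0,0,-0.289,0],[-90,-535,0,0,0,-0.289,0],[-90,-535,0,0,0,-0.289,0],[-90,-535,0,0,0,-0.289,0],[-90,-535,0,0,0,-0.289,0],[-90,-535,20,0,0,-0.289,0],[-90,-535,60,0,0,-0.289,0],[-90,-535,76,0,0,-0.289,0],[-90,-535,76,0,0,-0.289,0],[-90,-535,76,0,0,-0.289,0]]]'; python3 -c "
from h import *
move([535,-220,39],96)"
```

```text
t: 22.5
ee_pos: [533.6, -218.3, 106.6]
orientation: [0.164, -3.135, -0.002]
ft_force: [-0.9, 0.3, -0.7]
width: 21.5
grasp_force: 29.9
t 22.5 pos [ 533.6 -218.3  106.6] cur yaw 96.0 q6 -2.08 -> [-1.4 -1.9 67.6] [ 0.001 -0.002 -0.   ]
```

```bash
python3 -m inch '[[[-2,-2,25,0,0,0,0],[-2,-2,50,0,0,0,0],[-2,-2,64,0,0,0,0],[-2,-2,68,0,0,0,0],[-2,-2,69,0,0,0,0],[-2,-2,69,0,0,0,20],[-2,-2,69,0,0,0,45],[-2,-2,69,0,0,0,45],[-2,-2,50,0,0,0,45],[-2,-2,0,0,0,0,45],[-2,-2,-50,0,0,0,45],[-2,-2,-80,0,0,0,45],[-2,-2,-80,0,0,0,45]]]'; python3 -c "
from h import *
move([556,369,110],79.3)"
```

```text
t: 23.8
ee_pos: [539.4, -221.7, 193.0]
orientation: [-0.163, 3.129, -0.007]
ft_force: [-0.1, -0.1, -0.7]
width: 39.3
grasp_force: 0.0
t 23.8 pos [ 539.4 -221.7  193. ] cur yaw 96.0 q6 -2.09 -> [-77.3 586.2  80.9] [-0.003  0.009  0.291]
```

```bash
python3 -m inch '[[[-10,100,0,0,0,0.05,43],[-20,200,0,0,0,0.1,43],[-30,300,0,0,0,0.15,43],[-40,400,0,0,0,0.2,43],[-55,500,0,0,0,0.25,43],[-77,586,0,0,0,0.29,43],[-77,586,0,0,0,0.29,43],[-77,586,0,0,0,0.29,43],[-77,586,0,0,0,0.29,43],[-77,586,0,0,0,0.29,43],[-77,586,0,0,0,0.29,43],[-77,586,30,0,0,0.29,43],[-77,586,75,0,0,0.29,43],[-77,586,75,0,0,0.29,43],[-77,586,75,0,0,0.29,43]]]'; python3 - <<'E'
from h import *
d=shot('wrist','w7');T=d['T']
hsv=cv2.cvtColor(d['frame'],cv2.COLOR_RGB2HSV)
m=cv2.inRange(hsv,(3,150,90),(10,255,255));m[230:]=0
n,l,s,c=cv2.connectedComponentsWithStats(m)
for i in range(1,n):
    if s[i][4]>150:
        x,y,w,h,_=s[i];print(s[i],ray(d,[(x+w/2,y+2)],30,T).round(1))
move([556,369,35],79.3)
E
```

```text
t: 25.3
ee_pos: [551.1, 369.4, 111.4]
orientation: [-0.291, -3.125, 0.004]
ft_force: [0.7, -0.8, -0.4]
width: 37.8
grasp_force: 0.0
[ 309  153   28   77 1830] [[503.6 380.2  30. ]]
t 25.35 pos [552.4 369.7 113.3] cur yaw 79.3 q6 -0.81 -> [-3.7 -0.  78.3] [-0. -0.  0.]
```

```bash
python3 -m inch '[[[-4,0.5,40,0,0,0,43],[-4,0.5,70,0,0,0,43],[-4,0.5,78,0,0,0,43],[-4,0.5,79,0,0,0,43],[-4,0.5,79,0,0,0,0],[-4,0.5,79,0,0,0,0],[-4,0.5,79,0,0,0,0],[-4,0.5,79,0,0,0,0],[-4,0.5,60,0,0,0,0],[-4,0.5,20,0,0,0,0],[-4,0.5,-30,0,0,0,0],[-4,0.5,-70,0,0,0,0],[-4,0.5,-70,0,0,0,0],[-4,0.5,-70,0,0,0,0]]]'; python3 -c "
from h import *
move([528,-158,108],96)"
```

```text
t: 26.75
ee_pos: [556.5, 370.3, 184.8]
orientation: [0.291, 3.126, 0.003]
ft_force: [-0.6, 0.1, -2.1]
width: 21.7
grasp_force: 30.0
t 26.75 pos [556.5 370.3 184.8] cur yaw 79.4 q6 -0.82 -> [ -69.4 -524.7   75.9] [ 0.002  0.002 -0.29 ]
```

```bash
python3 -m inch '[[[-20,-100,0,0,0,-0.05,0],[-30,-200,0,0,0,-0.1,0],[-45,-300,0,0,0,-0.15,0],[-60,-400,0,0,0,-0.2,0],[-69,-500,0,0,0,-0.25,0],[-69,-525,0,0,0,-0.289,0],[-69,-525,0,0,0,-0.289,0],[-69,-525,0,0,0,-0.289,0],[-69,-525,0,0,0,-0.289,0],[-69,-525,0,0,0,-0.289,0],[-69,-525,20,0,0,-0.289,0],[-69,-525,60,0,0,-0.289,0],[-69,-525,76,0,0,-0.289,0],[-69,-525,76,0,0,-0.289,0],[-69,-525,76,0,0,-0.289,0]]]'; python3 -c "
from h import *
move([529,-160,39],96)"
```

```text
t: 28.25
ee_pos: [526.2, -158.3, 105.9]
orientation: [0.162, -3.135, -0.002]
ft_force: [-0.2, -0.8, -0.9]
width: 21.8
grasp_force: 30.0
t 28.25 pos [ 526.2 -158.3  105.9] cur yaw 95.9 q6 -1.99 -> [-2.8 -2.1 66.9] [ 0.001 -0.002 -0.001]
```

```bash
python3 -m inch '[[[-3,-2,25,0,0,0,0],[-3,-2,50,0,0,0,0],[-3,-2,64,0,0,0,0],[-3,-2,67,0,0,0,0],[-3,-2,68,0,0,0,0],[-3,-2,68,0,0,0,20],[-3,-2,68,0,0,0,45],[-3,-2,68,0,0,0,45],[-3,-2,50,0,0,0,45],[-3,-2,0,0,0,0,45],[-3,-2,-50,0,0,0,45],[-3,-2,-90,0,0,0,45],[-3,-2,-90,0,0,0,45],[-3,-2,-90,0,0,0,45]]]'; python3 -c "
from h import *
d=shot('wrist','w8')
move([644,-196,150],6.2)"
```

```text
t: 29.65
ee_pos: [530.8, -160.5, 197.9]
orientation: [-0.162, 3.135, -0.002]
ft_force: [0.2, 0.2, -0.5]
width: 39.7
grasp_force: 0.0
t 29.7 pos [ 529.9 -160.2  196.5] cur yaw 95.9 q6 -1.99 -> [-109.8  -47.4   46.5] [-0.    -0.     1.566]
```

View pics/w8.png

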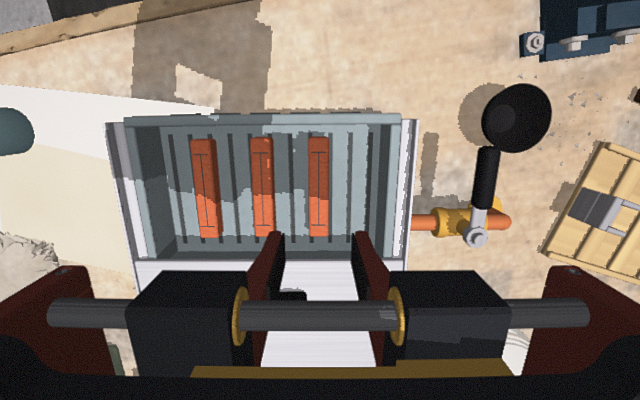

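All three bars lie flat in the chamber at columns 205, 262 and 318, and the lever (480,195) still points at the robot.

```bash
python3 -m inch '[[[-110,-47,0,0,0,1.566,45],[-110,-47,0,0,0,1.566,45],[-110,-47,0,0,0,1.566,45],[-110,-47,0,0,0,1.566,45],[-110,-47,0,0,0,1.566,45],[-110,-47,0,0,0,1.566,45],[-110,-47,0,0,0,1.566,45],[-110,-47,0,0,0,1.566,45],[-110,-47,0,0,0,1.566,45],[-110,-47,0,0,0,1.566,45],[-110,-47,0,0,0,1.566,45],[-110,-47,0,0,0,1.566,45],[-110,-47,20,0,0,1.566,45],[-110,-47,45,0,0,1.566,45],[-110,-47,45,0,0,1.566,45]]]'; python3 -c "
from h import *
move([643,-196,92],6.2)"
```

```text
t: 31.2
ee_pos: [641.6, -194.8, 147.0]
orientation: [-2.091, -2.334, 0.005]
ft_force: [0.1, 0.1, -0.3]
width: 39.6
grasp_force: 0.0
t 31.2 pos [ 641.6 -194.8  147. ] cur yaw 6.3 q6 -0.42 -> [-1.5  1.7 54.9] [-0.008 -0.003  0.002]
```

```bash
python3 -m inch '[[[-1,1,30,0,0,0,45],[-1,1,50,0,0,0,45],[-1,1,55,0,0,0,45],[-1,1,55,0,0,0,24],[-1,1,55,0,0,0,24],[-1,1,55,0,0,0,24],[-1,-10,55,0,0,0,24],[-1,-30,55,0,0,0,24],[-1,-50,55,0,0,0,24],[-1,-70,55,0,0,0,24],[-1,-90,55,0,0,0,24],[-1,-110,55,0,0,0,24],[-1,-130,55,0,0,0,24],[-1,-145,55,0,0,0,24],[-1,-153,55,0,0,0,24],[-1,-159,55,0,0,0,24],[-1,-162,55,0,0,0,24],[-1,-162,55,0,0,0,24]]]'
```

```text
t: 33.0
ee_pos: [489.6, -213.9, 97.3]
orientation: [2.093, 2.329, 0.012]
ft_force: [23.1, 10.9, -14.7]
width: 21.0
grasp_force: 12.2
```

```bash
python3 -m inch '[[[0,3,0,0,0,0,24],[0,7,0,0,0,0,45],[0,7,-20,0,0,0,45],[0,7,-60,0,0,0,45],[0,7,-100,0,0,0,45],[0,7,-100,0,0,0,45]]]'; python3 -c "
from h import *
d=shot('top','t9')
cv2.imwrite('pics/t9c.png',cv2.resize(d['frame'][140:270,130:430,::-1],None,fx=2.6,fy=2.6,interpolation=cv2.INTER_CUBIC))
move([489,-12,160],96)"
```

```text
t: 33.6
ee_pos: [492.9, -214.7, 201.4]
orientation: [2.093, 2.333, 0.003]
ft_force: [0.2, -0.2, -0.3]
width: 39.2
grasp_force: 0.0
t 33.65 pos [ 491.6 -214.1  199.1] cur yaw 6.2 q6 -0.54 -> [201.3  19.   38.6] [ 1.000e-03  5.000e-03 -1.568e+00]
```

View pics/t9c.png

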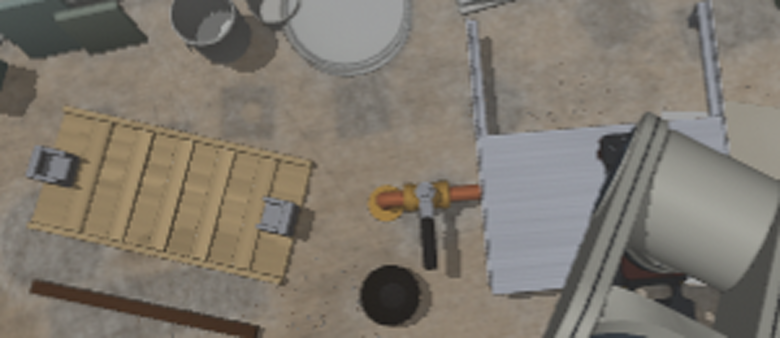

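The cover's back edge is again at (480,137)-(720,118), home; the lever (431,250) is shut; the retainer lies at (32,287)-(258,332) and the bowl at (390,295) is unmoved.

```bash
python3 -m inch '[[[201,19,30,0,0,-1.568,45],[201,19,30,0,0,-1.568,45],[201,19,30,0,0,-1.568,45],[201,19,30,0,0,-1.568,45],[201,19,30,0,0,-1.568,45],[201,19,30,0,0,-1.568,45],[201,19,30,0,0,-1.568,45],[201,19,30,0,0,-1.568,45],[201,19,30,0,0,-1.568,45],[201,19,30,0,0,-1.568,45],[201,19,30,0,0,-1.568,45],[201,19,30,0,0,-1.568,45],[201,19,30,0,0,-1.568,45],[201,19,30,0,0,-1.568,45]]]'; python3 -c "
from h import *
move([490.4,-12.6,87],96.3)"
```

```text
t: 35.05
ee_pos: [487.3, -11.6, 166.2]
orientation: [0.163, -3.136, -0.0]
ft_force: [-0.5, 0.3, 0.3]
width: 39.2
grasp_force: 0.0
t 35.05 pos [487.3 -11.6 166.2] cur yaw 95.9 q6 -1.72 -> [-3.1 -1.3 79.2] [ 0.    -0.001 -0.006]
```

```bash
python3 -m inch '[[[-3,-1,40,0,0,0,45],[-3,-1,70,0,0,0,45],[-3,-1,79,0,0,0,45],[-3,-1,79,0,0,0,28],[-3,-1,79,0,0,0,28],[-3,-1,79,0,0,0,28],[-3,-1,79,0,0,0,28]]]'; python3 - <<'E'
from h import *
from workcell import status
o=status.get_obs();T=R.from_rotvec(o['orientation']);h=np.array([550.5,-6])
m=T.as_matrix();print(o['ee_pos'],o['width'],o['ft_force'])
r=o['ee_pos'][:2]-h;rad=np.hypot(*r);a0=np.degrees(np.arctan2(r[1],r[0]))%360;print(rad,a0)
for a in list(np.arange(a0,92,-7.5))[1:]+[92,90]:
    p=h+60*np.array([np.cos(np.radians(a)),np.sin(np.radians(a))])
    print(round(a,1),T.inv().apply(np.r_[p-o['ee_pos'][:2],0]).round(1),round(-np.radians(a-a0),3))
E
```

```text
t: 35.75
ee_pos: [491.6, -12.3, 88.9]
orientation: [-0.165, 3.135, -0.0]
ft_force: [0.3, -0.2, -0.3]
width: 24.5
grasp_force: 0.0
[491.61736351 -12.28172749  88.86268598] 24.48521801334731 [ 0.25539826 -0.15204455 -0.30514594]
59.21676266178941 186.0894064899158
178.6 [ 0.3  7.8 -0. ] 0.131
171.1 [-1.2 15.5 -0. ] 0.262
163.6 [-3.8 23.   0. ] 0.393
156.1 [-7.2 30.   0. ] 0.524
148.6 [-11.6  36.5   0. ] 0.654
141.1 [-16.7  42.4   0. ] 0.785
133.6 [-22.6  47.6   0. ] 0.916
126.1 [-29.2  52.    0. ] 1.047
118.6 [-36.2  55.5   0.1] 1.178
111.1 [-43.6  58.    0.1] 1.309
103.6 [-51.3  59.5   0.1] 1.44
96.1 [-59.1  60.1   0.1] 1.571
92 [-63.4  59.9   0.1] 1.642
90 [-65.5  59.7   0.1] 1.677
```

```bash
python3 -m inch '[[[0.3,7.8,0,0,0,0.131,28],[-1.2,15.5,0,0,0,0.262,28],[-3.8,23,0,0,0,0.393,28],[-7.2,30,0,0,0,0.524,28],[-11.6,36.5,0,0,0,0.654,28],[-16.7,42.4,0,0,0,0.785,28],[-22.6,47.6,0,0,0,0.916,28],[-29.2,52,0,0,0,1.047,28],[-36.2,55.5,0,0,0,1.178,28],[-43.6,58,0,0,0,1.309,28],[-51.3,59.5,0,0,0,1.44,28],[-59.1,60.1,0,0,0,1.571,28],[-63.4,60,0,0,0,1.6,28],[-66,60,0,0,0,1.6,28],[-66,60,0,0,0,1.6,28]]]'
```

```text
t: 37.25
ee_pos: [548.7, 54.4, 87.8]
orientation: [-2.13, -2.306, 0.003]
ft_force: [-6.0, 1.7, 3.5]
width: 24.8
grasp_force: 2.5
```

```bash
python3 -m inch '[[[0,3,0,0,0,0,28],[0,3,0,0,0,0,28],[0,-4,0,0,0,0,40],[0,-4,-40,0,0,0,40],[0,-4,-90,0,0,0,40],[-40,-40,-110,0,0,0,50],[-40,-40,-110,0,0,0,50],[-40,-40,-110,0,0,0,50]]]'; python3 -c "
from h import *
d=shot('wrist','w10')
move([414,316,140],-11)"
```

```text
t: 38.05
ee_pos: [513.2, 10.6, 198.6]
orientation: [2.135, 2.302, 0.002]
ft_force: [-0.1, -1.6, -0.8]
width: 44.0
grasp_force: 0.0
t 38.1 pos [513.5  11.2 197.9] cur yaw 4.3 q6 -0.08 -> [311.5 -76.2  57.8] [ 0.001 -0.     0.268]
```

View pics/w10.png

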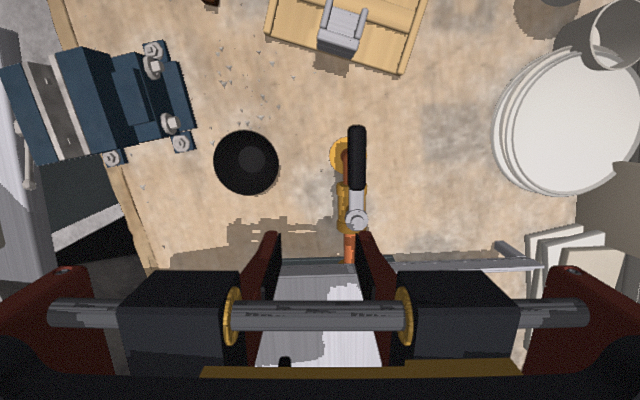

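The lever at (356,128)-(357,220) now lies along the pipe, pointing away from the box; the near bracket at (342,30) is clear.

```bash
python3 - <<'E'
from h import *
d=pickle.load(open('w10.pkl','rb'));T=d['T']
p=ray(d,[(357,130),(357,219)],88,T);v=p[0]-p[1];print(p.round(1),np.degrees(np.arctan2(v[1],v[0])))
d=pickle.load(open('t9.pkl','rb'));f=lambda p:np.array(p)/2.6+[130,140]
print(ray(d,f([(32,287),(258,332)]),16).round(1))
E
python3 -m inch '[[[100,-25,0,0,0,0.09,50],[200,-50,0,0,0,0.18,50],[270,-76,0,0,0,0.268,50],[270,-76,0,0,0,0.268,50],[270,-76,0,0,0,0.268,50],[270,-76,0,0,0,0.268,50],[270,-76,0,0,0,0.268,50],[270,-76,0,0,0,0.268,50],[270,-76,0,0,0,0.268,50]]]'; python3 - <<'E'
from h import *
d=shot('wrist','w11');T=d['T']
move([414,316,23],-11)
E
```

```text
[[539.8  75.6  88. ]
 [548.7  -3.1  88. ]] 96.46058757393587
[[436.3 443.5  16. ]
 [390.5 183.5  16. ]]
t: 39.0
ee_pos: [417.1, 274.3, 197.0]
orientation: [-2.424, -1.998, 0.002]
ft_force: [0.6, -0.3, -0.1]
width: 43.7
grasp_force: 0.0
t 39.05 pos [417.3 274.1 197.2] cur yaw -11.1 q6 0.75 -> [ 40.6 -11.2 174.1] [-0.001  0.001 -0.001]
```

View pics/w11.png

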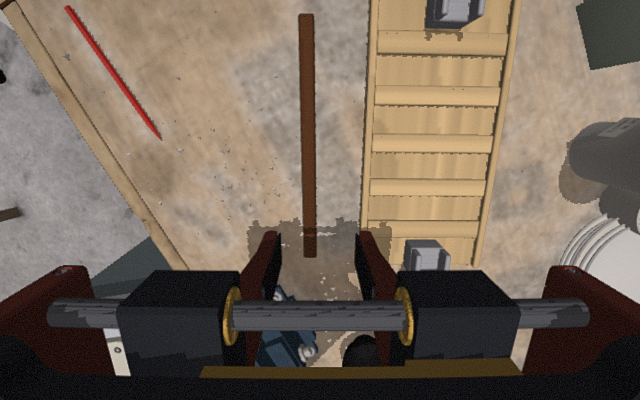

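The retainer runs from (306,14) to (310,257); the brackets are at about (427,250) and (455,10).

```bash
python3 - <<'E'
from h import *
d=pickle.load(open('w11.pkl','rb'));T=d['T']
p=ray(d,[(306,15),(310,256)],16,T);v=p[0]-p[1];print(p.round(1),p.mean(0),np.hypot(*v[:2]),np.degrees(np.arctan2(v[1],v[0]))-90)
E
```

```text
[[436.7 442.9  16. ]
 [389.5 188.1  16. ]] [413.10481316 315.49069078  16.        ] 259.1499434413612 -10.48723780862882
```

```bash
python3 -m inch '[[[41,-12,50,0,0,-0.01,50],[41,-12,100,0,0,-0.01,50],[41,-12,145,0,0,-0.01,50],[41,-12,170,0,0,-0.01,50],[41,-12,176,0,0,-0.01,50],[41,-12,176,0,0,-0.01,50],[41,-12,176,0,0,-0.01,0],[41,-12,176,0,0,-0.01,0],[41,-12,176,0,0,-0.01,0],[41,-12,176,0,0,-0.01,0],[41,-12,165,0,0,-0.01,0],[41,-12,130,0,0,-0.01,0],[41,-12,90,0,0,-0.01,0],[41,-12,75,0,0,-0.01,0],[41,-12,75,0,0,-0.01,0],[41,-12,75,0,0,-0.01,0]]]'; python3 -c "
from h import *
move([549.2,291.6,65],-10.5)"
```

```text
t: 40.65
ee_pos: [412.9, 317.4, 123.0]
orientation: [2.414, 2.011, 0.001]
ft_force: [-0.5, -0.2, -0.7]
width: 16.0
grasp_force: 30.0
t 40.65 pos [412.9 317.4 123. ] cur yaw -10.4 q6 0.81 -> [ -0.7 138.7  58. ] [ 0.    -0.     0.001]
```

```bash
python3 -m inch '[[[0,40,0,0,0,0,0],[0,80,0,0,0,0,0],[0,120,0,0,0,0,0],[0,138.5,10,0,0,0,0],[0,138.5,30,0,0,0,0],[0,138.5,30,0,0,0,0],[0,138.5,30,0,0,0,0]]]'; python3 - <<'E'
from h import *
move([549.2,291.6,57],-10.5)
d=shot('wrist','w12');T=d['T']
# dark-wood mask: retainer ends
hsv=cv2.cvtColor(d['frame'],cv2.COLOR_RGB2HSV)
m=cv2.inRange(hsv,(3,90,20),(14,255,110));m[225:]=0
n,l,s,c=cv2.connectedComponentsWithStats(m)
for i in range(1,n):
    if s[i][4]>200: print(s[i],c[i])
g=cv2.inRange(hsv,(100,10,90),(130,70,230));g[260:]=0;g[:,:230]=0;g[:,400:]=0
n,l,s,c=cv2.connectedComponentsWithStats(g)
for i in range(1,n):
    if s[i][4]>80: print('g',s[i],c[i])
E
```

```text
t: 41.35
ee_pos: [547.9, 291.7, 91.1]
orientation: [-2.413, -2.01, 0.006]
ft_force: [-0.8, -0.4, -0.7]
width: 15.9
grasp_force: 30.0
t 41.35 pos [547.9 291.7  91.1] cur yaw -10.4 q6 0.65 -> [ 0.2  1.5 34.1] [-0.003  0.002  0.001]
[ 301    0   34  225 6931] [317.67277449 107.92511903]
```

```bash
python3 -m inch '[[[0,1,10,0,0,0,0],[0,1,18,0,0,0,0],[0,1,24,0,0,0,0],[0,1,28,0,0,0,0],[0,1,32,0,0,0,0],[0,1,34,0,0,0,0],[0,1,36,0,0,0,0],[0,1,36,0,0,0,0]]]'
```

```text
t: 42.2
ee_pos: [550.2, 292.2, 56.5]
orientation: [-2.414, -2.01, 0.0]
ft_force: [-0.2, 0.4, -0.3]
width: 15.8
grasp_force: 30.0
```

```bash
python3 -m inch '[[[0,0,1.5,0,0,0,0],[0,0,1.5,0,0,0,0],[0,0,1.5,0,0,0,15],[0,0,1.5,0,0,0,30],[0,0,1.5,0,0,0,45],[0,0,1.5,0,0,0,50],[0,0,-20,0,0,0,50],[0,0,-60,0,0,0,50],[0,0,-110,0,0,0,50],[-50,0,-150,0,0,0,50],[-100,0,-190,0,0,0,50],[-100,0,-190,0,0,0,50],[-100,0,-190,0,0,0,50]]]'; python3 - <<'E'
from h import *
a=pickle.load(open('w3.pkl','rb'));d=shot('wrist','w13')
def ret(d):
    hsv=cv2.cvtColor(d['frame'],cv2.COLOR_RGB2HSV)
    m=cv2.inRange(hsv,(3,90,20),(14,255,110));m[225:]=0;m[:,:250]=0;m[:,380:]=0
    n,l,s,c=cv2.connectedComponentsWithStats(m);i=1+s[1:,4].argmax()
    ys,xs=np.nonzero(l==i);k=np.polyfit(ys,xs,1)
    P=ray(d,[(np.polyval(k,y),y) for y in(ys.min(),ys.max())],50,d['T']);v=P[0]-P[1]
    k2=(P[1]+v*((292-P[1][1])/v[1])).round(1)
    print(s[i],P.round(1).tolist(),'x@y292',k2[0],'ang',np.degrees(np.arctan2(v[1],v[0])).round(2))
a.setdefault('T',None)
ret(a);print(d['T']);ret(d)
t=shot('top','t13');b=pickle.load(open('top.pkl','rb'))
# compare top picture with start: retainer, lever, cover grip centroids
def cen(f,box,lo,hi):
    x0,y0,x1,y1=box;h=cv2.cvtColor(f[y0:y1,x0:x1],cv2.COLOR_RGB2HSV);m=cv2.inRange(h,lo,hi);M=cv2.moments(m,True)
    return M['m00'],round(M['m10']/max(1,M['m00'])+x0,1),round(M['m01']/max(1,M['m00'])+y0,1)
for q in(b,t): print(cen(q['frame'],(340,225,390,245),(0,0,0),(179,255,60)),cen(q['frame'],(262,205,286,232),(0,0,0),(179,255,50)),cen(q['frame'],(262,240,295,268),(0,0,0),(179,255,50)))
E
```

```text
t: 43.5
ee_pos: [533.1, 192.1, 249.5]
orientation: [2.415, 2.006, 0.007]
ft_force: [0.2, -0.8, 0.1]
width: 43.9
grasp_force: 0.0
[ 250    0  102  221 3780] [[564.3, 379.9, 50.0], [524.4, 162.1, 50.0]] x@y292 548.2 ang 79.6
(array([533.06873903, 192.11083422, 249.53860706]), array([2.4151229 , 2.00608211, 0.00653219]))
[ 307    0   17  206 2709] [[564.9, 378.7, 50.0], [525.4, 162.6, 50.0]] x@y292 549.0 ang 79.66
(108.0, 366.4, 234.6) (91.0, 274.0, 219.7) (395.0, 279.7, 253.2)
(107.0, 366.6, 234.6) (100.0, 273.0, 215.0) (402.0, 279.6, 253.1)
```

```bash
python3 -c "
from workcell import ctrl
print(ctrl.close_job())"
```

```text
the job is handed in; nothing more can be done
None
```

I handed the job in at about 44 s. All three test bars present lie flat in the drying box, the cover is home, the valve is fully open, and the retaining bar measured back at its original seat position; the judge's result was not shown.

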